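Sort the slide-staining kit into its holders

ROBOT

A 7-joint arm with a two-finger parallel gripper is mounted at the origin on a cart in front of the work surface, level with it; the furniture and walls round the work are solid. World frame = base frame: x ahead of the robot, y to its left, z up, the work surface at z = 0. Lengths are in m, angles in rad, forces in N, time in s.
With the tool pointing down it reaches from about 0.425 to 0.95 m from the base axis. Payload 4.7 kg.
Tool frame: the origin (TCP) lies between the finger pads; the fingertips stand 25 mm ahead of it and the grasp point (between the pads) lies 6 mm ahead of it; z points along the fingers, y is the line along which they close (so a half turn about z gives the same grasp; the last joint's range is limited). The gripper opens to 85 mm and grips with 20 to 120 N. Pads are 22 mm wide; open, the fingers measure 114 mm over their backs; the gripper's body (76 mm by 85 mm) begins 54 mm behind the grasp point. The pads swing forward as they close: fully open they stand 13 mm farther back than shut.
Start: joints at [-1.28, 0.469, -0.049, 1.532, 0.024, 1.141, -0.082], TCP at [0.212, 0.641, 0.256] pointing down, gripper open.
Joint ranges: [-2.59, 2.59], [-0.33, 1.99], [-1.39, 1.29], [0.1, 2.45], [-1.04, 4.18], [0.21, 1.99], [-2.66, 2.66]. Speed limits (rad/s): [2.57, 2.57, 3.14, 3.14, 3.14, 3.14, 3.14].

INTERFACE

Orientations are given as a 3x3 rotation matrix whose columns are the frame's x, y, z axes.
In Python, from rig import * gives the robot as it stands. Calls block until the motion is done:
- movep(position, orientation): joint-space move of the TCP to a pose.
- move_l(position, attitude=None, feed=0.15, until_force=None): straight line of the TCP; attitude=None keeps the orientation; feed is the mean speed in m/s. With until_force (N) it stops when the force on the tool has changed by that much, and returns True; else False.
- move_joints(angles): joint-space move.
- command_gripper(opening, newtons=None): finger opening in m; newtons is the grip in N (None keeps the last); returns when the fingers have stopped.
- sleep(seconds).
- inverse_kinematics(position, orientation): joint angles nearest the present ones, or None.
- sense(): the state.
- camera(name): name is "scene" or "top" or "wrist"; returns (picture, depth): 400x640x3 uint8, red, green, blue; 400x640 float32, m along the optical axis (not along the pixel's ray), 0 where there is no reading.
- camera_params(name): a dict with "K" (3x3 intrinsics, pixels), "position" and "rotation" of the camera in the world; the wrist camera has in their place "tool_from_camera" (4x4, takes a point from camera to tool coordinates, whose origin is the TCP and whose axes are the flange's). Camera axes: x right, y down, z forward; pixel columns grow to the right and rows downward; lengths in m; the calibration is good to about 2 mm. A picture is of the moment at which its call begins: read the wrist's pose just before it. camera_params takes no time and is no camera call.
A pose or a line that the arm cannot do raises Unreachable and nothing moves.
- finish_job(): hands the job in; it is judged then, once.
The state is a dict: "time_s": time; "joint_pos": joint angles; "qd": joint speeds; "joint_efforts": joint torques, N m; "position": TCP position; "tcp_rot": TCP orientation; "wrist_force": force on the tool from outside, world axes, zero at the start; "ft_torque": the same for the moment, N m; "finger_gap": finger opening in m; "gripper_force": force on a finger pad.
Only numpy, scipy, OpenCV 4.12 (cv2) and the standard library are available. Lean on these libraries where they do the work, as an engineer would, in place of code of your own. Each camera call takes 0.05 s, during which the arm holds its last target. There are 200 camera calls.

TASK

Put the slide-staining kit away, each thing in the place made for it: the two bottles standing upright in the pockets of their size in the bottle stand (the amber stain bottle in the wide pocket, the small oil bottle in the narrow one), the slide packet and the coverslip box flat in the long and the short bay of the slide tray, and the forceps lying in the saddles of the forceps rest. Set each thing down rather than dropping it, and leave the timer and the red-capped bottle where they are.

Things in the scene. Friction and masses are not known exactly. Their poses are not given: they have to be found in the camera images.
- stain_bottle: amber glass reagent bottle with a black screw cap, standing upright, 116 mm high; body a cylinder of 47 mm diameter up to 78 mm, narrower above. Loose, 0.1 to 0.25 kg. Origin: centre of its underside; z up its axis.
- oil_bottle: small clear dropper bottle with a tall black cap, standing upright, 66 mm high; body a cylinder of 25 mm diameter up to 43 mm. Loose, 0.03 to 0.06 kg. Origin: centre of its underside; z up its axis.
- slide_packet: carton of microscope slides lying flat, 28 (x) x 78 (y) x 22 (z) mm; grasp across the 28 mm. Loose, 0.08 to 0.16 kg. Origin: centre of its underside; y along its length.
- coverslip_box: small square box of coverslips with a clear lid (lid fixed), 26 x 26 x 18 mm high. Loose, 0.02 to 0.045 kg. Origin: centre of its underside.
- forceps: pair of steel forceps lying flat, rigid, 21 mm wide (x) at the middle, 118 mm long (y), 7 mm high; both ends taper. Grasp across the middle. Loose, 0.02 to 0.045 kg. Origin: centre of its underside; y along its length.
- bottle_stand: grey block, fixed to the bench, 88 (x) x 150 (y) x 28 (z) mm on a foot 4 mm wider all round and 6 mm high, with two round blind pockets open at the top, their floors 8 mm above the bench (20 mm deep). Wide pocket: 64 mm diameter, centred at x = 0, y = -34 mm. Narrow pocket: 42 mm diameter, centred at x = 0, y = +45 mm. Origin: centre of its underside.
- slide_tray: low metal tray with two dark-lined bays, fixed to the bench, 54 (x) x 150 (y) mm, walls 4 mm thick with their top 9 mm above the bench, floor 3 mm above the bench. Long bay: 46 (x) x 94 (y) mm, centred at x = 0, y = -24 mm. Short bay: 46 x 44 mm, centred at x = 0, y = +49 mm. Origin: centre of its underside.
- forceps_rest: steel plate 72 (x) x 112 (y) x 5 mm, fixed to the bench, with two white saddles 10 mm thick across it at y = -40 and +40 mm: troughs open at the top, floor 14 mm above the bench and 28 mm wide, sloping sides, horns 26 mm high and 46 mm apart. A tool lies in both troughs along y, its middle over the plate's middle, either way round. Origin: centre of the plate's underside.
- timer: bystander: flat cream timer, 66 x 66 x 18 mm, at the back of the bench; loose. Origin: centre of its underside.
- ethanol_bottle: bystander: clear white-labelled bottle with a red cap, 62 mm diameter, 154 mm high, at the back of the bench; loose. It stands at the front edge of the wall cabinets, which hang over the back of the bench from x = 0.64 m (door knobs from 0.60 m) and above z = 0.2 m: a raised wrist must stay in front of them, also between places. Origin: centre of its underside.
There are look-alikes about, which are no part of the job. Several things look just like the forceps: the one meant starts farthest from the robot's base.

How it is judged:
By the outcome, as a careful person would: the job done as asked, in the order asked, and still so for the second after the job is handed in, with the robot touching nothing.
It also fails if it takes over 144 s, if anything falls off the work surface, if the arm or the gripper's body presses on something with over 40 N, if the wrist force passes 120 N, or if a joint passes its speed limit or range.

## Working session

There is one attempt and no reset: what is moved stays moved. The work goes in short steps, each a Python script; the robot and the scene stay as the last script left them, time stands still between calls to the robot, and variables do not carry over. Pictures are saved under pics/ and viewed, at most 14 in all, crops included, and the job is handed in when it is done.

```bash
ls; mkdir -p pics
python3 - <<'E'
from rig import *
import cv2, numpy as np
for n in ("top","scene"):
    p,d=camera(n); cv2.imwrite(f"pics/{n}0.png",p[:,:,::-1]); np.savez(f"pics/{n}0.npz",p=p,d=d)
    print(n,camera_params(n))
print(camera_params("wrist")); print(sense()["time_s"])
E
```

```text
pics
top {'K': array([[508.20185228,   0.        , 316.9167487 ],
       [  0.        , 508.20185228, 192.01524582],
       [  0.        ,   0.        ,   1.        ]]), 'position': array([ 0.36872787, -0.05252402,  1.28752989]), 'rotation': array([[ 0.01081192, -0.98977816,  0.1422051 ],
       [-0.99982539, -0.00853313,  0.01662477],
       [-0.01524137, -0.14236002, -0.98969759]])}
scene {'K': array([[481.90337957,   0.        , 322.64058081],
       [  0.        , 481.90337957, 197.87682337],
       [  0.        ,   0.        ,   1.        ]]), 'position': array([-0.12890182, -0.66979379,  0.879424  ]), 'rotation': array([[ 0.67947959, -0.50299625,  0.53413694],
       [-0.73359159, -0.45357537,  0.50607584],
       [-0.01228289, -0.73570657, -0.67718902]])}
{'K': array([[323.11974619,   0.        , 324.07405357],
       [  0.        , 323.11974619, 205.41296331],
       [  0.        ,   0.        ,   1.        ]]), 'tool_from_camera': array([[-1.09929974e-04, -9.53218859e-01, -3.02280987e-01,
         7.77646439e-02],
       [ 9.99999994e-01, -1.05133815e-04, -3.21371143e-05,
         2.15706510e-04],
       [-1.14624987e-06, -3.02280988e-01,  9.53218865e-01,
        -1.19430140e-01],
       [ 0.00000000e+00,  0.00000000e+00,  0.00000000e+00,
         1.00000000e+00]])}
0.1
```

View pics/top0.png

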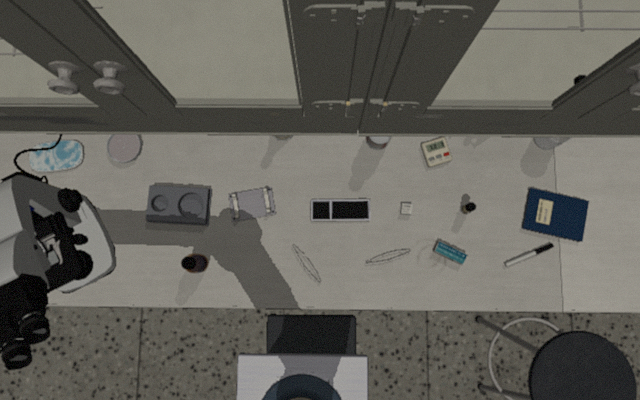

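View pics/scene0.png

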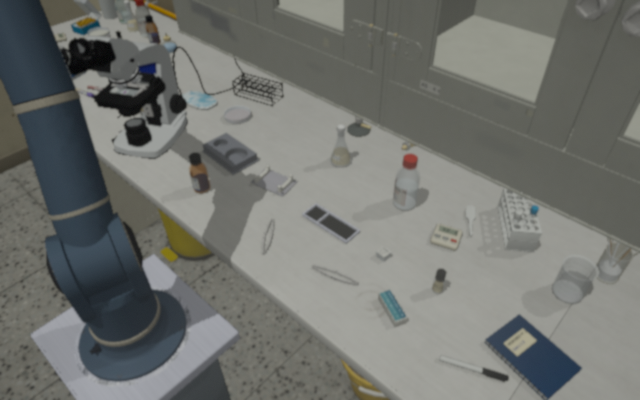

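The top view shows the stain bottle (194,262), oil bottle (469,208), packet (450,250), coverslip box (405,208), two forceps at (306,263) and (388,256), stand (179,203), rest (252,203), tray (340,210), and timer (436,151). In the scene view the red-capped bottle is at (405,185).

```bash
cat > h.py <<'E'
import numpy as np, cv2
from rig import *
def ray(n,u,v,z=None,d=None,tp=None):
    c=camera_params(n); K=c["K"]; r=np.array([(u-K[0,2])/K[0,0],(v-K[1,2])/K[1,1],1.])
    if n=="wrist":
        T=c["tool_from_camera"]; P,R=tp; p0=P+R@T[:3,3]; R0=R@T[:3,:3]
    else: p0,R0=np.array(c["position"]),np.array(c["rotation"])
    w=R0@r
    return p0+w*((z-p0[2])/w[2] if d is None else d)
def proj(n,p):
    c=camera_params(n); q=np.array(c["rotation"]).T@(np.array(p)-c["position"]); q=c["K"]@q; return q[:2]/q[2]
E
python3 - <<'E'
from h import *
f=np.load("pics/top0.npz"); d=f["d"]; p=f["p"]
for n,u,v,z in [("stain",188,263,.116),("oil",468,208,.066),("packet",450,251,.022),("cover",405,208,.018),("forcA",307,263,.005),("forcB",388,256,.005),("stand",179,203,.028),("rest",252,203,.005),("tray",340,210,.009),("traylong",350,210,.009),("timer",436,152,.018),("trayL",310,211,.009),("trayR",370,209,.009),("pk1",436,243,.022),("pk2",465,258,.022),("fA1",295,246,.005),("fA2",319,281,.005),("fB1",366,262,.005),("fB2",410,250,.005)]:
    w=ray("top",u,v,z); print(n,w.round(3),"dep",ray("top",u,v,d=d[v,u]).round(3),np.hypot(*w[:2]).round(3))
c=lambda a,x0,x1,y0,y1,s:cv2.resize(a[y0:y1,x0:x1,::-1],None,fx=s,fy=s,interpolation=cv2.INTER_CUBIC)
g=np.clip(p*1.6,0,255).astype(np.uint8)
cv2.imwrite("pics/c1.png",np.vstack([c(g,140,340,175,290,4)]))
cv2.imwrite("pics/c2.png",c(g,290,490,130,275,4))
E
```

```text
stain [0.37  0.261 0.116] dep [0.37  0.262 0.112] 0.453
oil [ 0.509 -0.396  0.066] dep [ 0.509 -0.397  0.063] 0.645
packet [ 0.407 -0.361  0.022] dep [ 0.407 -0.361  0.021] 0.544
cover [ 0.513 -0.252  0.018] dep [ 0.512 -0.252  0.022] 0.571
forcA [ 0.373 -0.008  0.005] dep [ 0.374 -0.008 -0.001] 0.374
forcB [ 0.393 -0.21   0.005] dep [ 0.393 -0.211 -0.001] 0.446
stand [0.519 0.314 0.028] dep [0.521 0.319 0.011] 0.607
rest [0.523 0.134 0.005] dep [0.524 0.135 0.002] 0.54
tray [ 0.507 -0.09   0.009] dep [ 0.508 -0.09   0.001] 0.515
traylong [ 0.507 -0.115  0.009] dep [ 0.509 -0.116 -0.003] 0.52
timer [ 0.657 -0.333  0.018] dep [ 0.657 -0.334  0.016] 0.736
trayL [ 0.504 -0.014  0.009] dep [ 0.505 -0.014 -0.001] 0.504
trayR [ 0.51  -0.166  0.009] dep [ 0.512 -0.167 -0.003] 0.536
pk1 [ 0.426 -0.327  0.022] dep [ 0.426 -0.33   0.007] 0.537
pk2 [ 0.39  -0.397  0.022] dep [ 0.39  -0.398  0.02 ] 0.557
fA1 [0.415 0.023 0.005] dep [ 0.416  0.023 -0.001] 0.416
fA2 [ 0.329 -0.039  0.005] dep [ 0.33  -0.039  0.009] 0.332
fB1 [ 0.378 -0.155  0.005] dep [ 0.378 -0.155  0.007] 0.408
fB2 [ 0.408 -0.265  0.005] dep [ 0.409 -0.266 -0.   ] 0.487
```

View pics/c1.png

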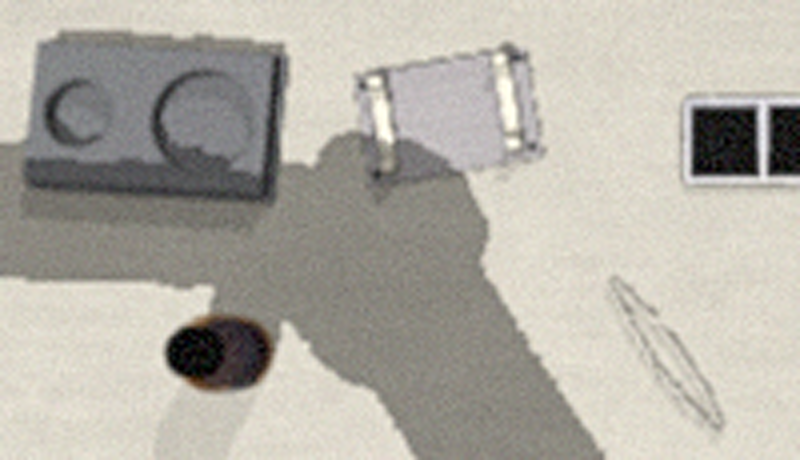

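View pics/c2.png

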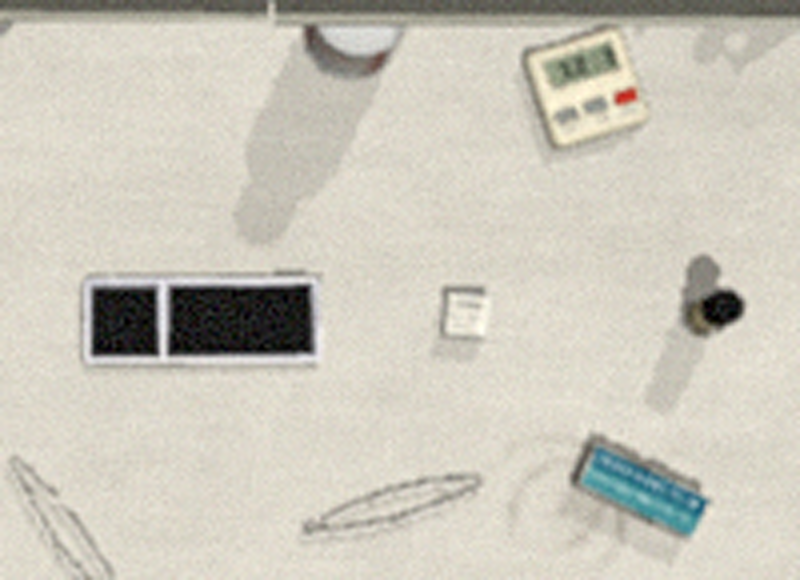

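```bash
cat > poses.py <<'E'
from h import *
A=lambda x,y:(x/4+140,y/4+175); B=lambda x,y:(x/4+290,y/4+130)
def R2(a): return np.array([[np.cos(a),-np.sin(a)],[np.sin(a),np.cos(a)]])
def two(u1,u2,z):  # from point at -y to +y local
    a=ray("top",*u1,z)[:2]; b=ray("top",*u2,z)[:2]; d=b-a; return (a+b)/2,np.arctan2(-d[0],d[1]),np.linalg.norm(d)
P={}
P["stain"]=(ray("top",*A(195,350),.116)[:2],0)
P["oil"]=(ray("top",*B(724,306),.066)[:2],0)
m,a,l1=two(A(202,120),A(78,110),.028); P["stand"]=(m-R2(a)@[0,5.5e-3],a)
m,a,l2=two(A(510,100),A(381,127),.02); P["rest"]=(m,a)
m,a,l3=two(B(321,316),B(83,322),.009); P["tray"]=(m,a)
m,a,l4=two(B(699,510),B(588,462),.022); P["packet"]=(m,a)
P["cover"]=(ray("top",*B(468,313),.018)[:2],P["tray"][1])
m,a,l5=two(B(481,480),B(306,528),.005); P["forceps"]=(m,a)
if __name__=="__main__":
    print(l1,.079,l2,.08,l3,.15,l4,.078,l5,.118)
    for k,v in P.items(): print(k,v[0].round(4),round(v[1],3))
    f=np.load("pics/top0.npz"); g=np.clip(f["p"]*1.6,0,255).astype(np.uint8)[:,:,::-1]
    S=4; g=cv2.resize(g,None,fx=S,fy=S,interpolation=cv2.INTER_CUBIC)
    def poly(k,pts,z,col=(0,0,255)):
        c,a=P[k]; q=[(proj("top",[*(c+R2(a)@p),z])+0.)*S for p in pts]; cv2.polylines(g,[np.int32(q)],True,col,1)
    rect=lambda x,y,cy=0:[(-x/2,cy-y/2),(x/2,cy-y/2),(x/2,cy+y/2),(-x/2,cy+y/2)]
    circ=lambda r,cy=0:[(r*np.cos(t),cy+r*np.sin(t)) for t in np.linspace(0,6.28,40)]
    poly("stand",rect(.088,.15),.028);poly("stand",circ(.032,-.034),.028);poly("stand",circ(.021,.045),.028)
    poly("rest",rect(.072,.112),.005);poly("rest",rect(.046,.01,.04),.026);poly("rest",rect(.046,.01,-.04),.026)
    poly("tray",rect(.054,.15),.009);poly("tray",rect(.046,.094,-.024),.009);poly("tray",rect(.046,.044,.049),.009)
    poly("packet",rect(.028,.078),.022);poly("packet",rect(.028,.078),0,(0,255,0));poly("cover",rect(.026,.026),.018);poly("cover",rect(.026,.026),0,(0,255,0))
    poly("forceps",[(.0105,0),(0,.059),(-.0105,0),(0,-.059)],.003)
    poly("stain",circ(.0235),.078);poly("stain",circ(.0235),0,(0,255,0));poly("oil",circ(.0125),.043);poly("oil",circ(.0125),0,(0,255,0))
    cv2.imwrite("pics/o1.png",np.vstack([g[175*S:285*S,140*S:275*S],]))
    cv2.imwrite("pics/o2.png",g[180*S:275*S,305*S:490*S])
    s=np.load("pics/scene0.npz")["p"][150:330,380:640,::-1]; cv2.imwrite("pics/s1.png",cv2.resize(s,None,fx=3,fy=3,interpolation=cv2.INTER_CUBIC))
E
python3 poses.py
```

```text
0.0785675456980818 0.079 0.08278535002012785 0.08 0.150363502151567 0.15 0.07320021296341962 0.078 0.11367484148489168 0.118
stain [0.3713 0.2592] 0
oil [ 0.5122 -0.4034] 0
stand [0.5165 0.3186] -0.071
rest [0.5205 0.1334] 0.217
tray [ 0.5077 -0.0911] 0.035
packet [ 0.4053 -0.363 ] -0.403
cover [ 0.512  -0.2574] 0.035
forceps [ 0.393  -0.2114] 0.275
```

View pics/o1.png

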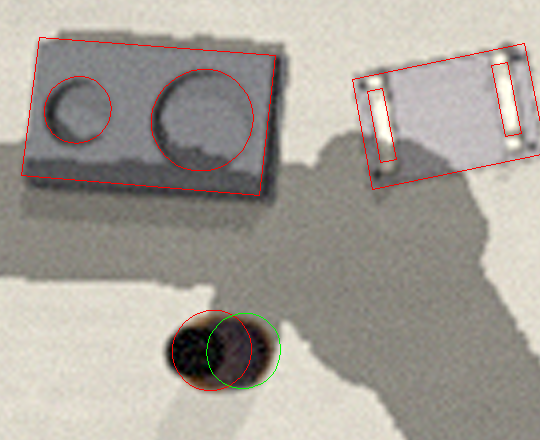

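View pics/o2.png

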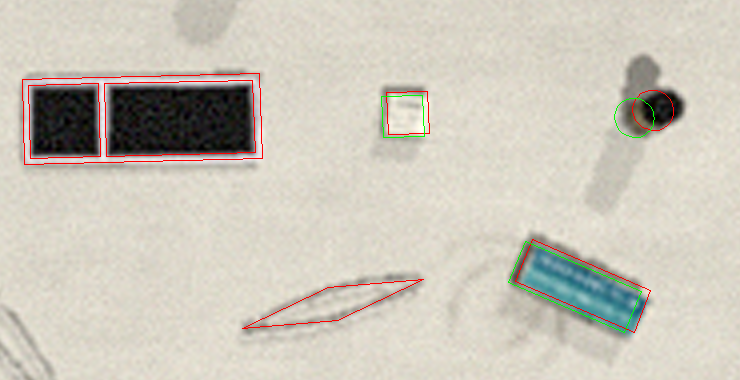

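View pics/s1.png

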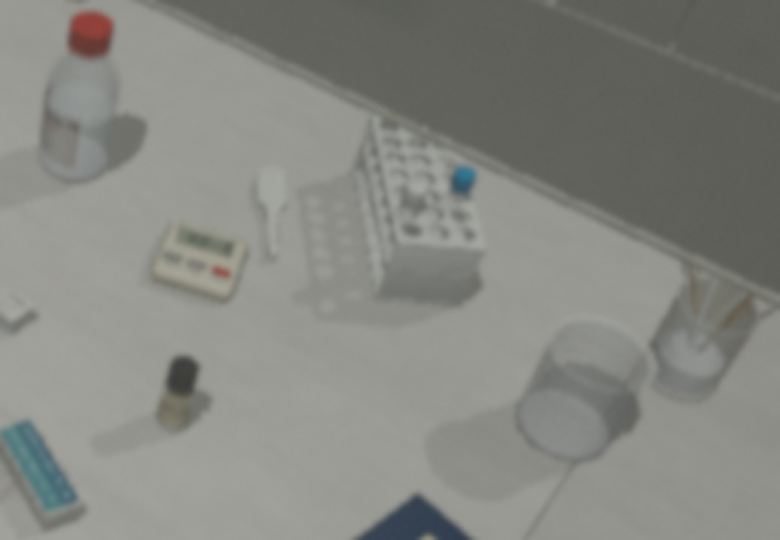

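The stand, tray, rest and small objects line up with their model outlines to within a few mm. The stain bottle and packet need about +3 mm in y. The scene crop shows a spatula at (270,210) but no third forceps, so the far pair, B, is the one meant.

```bash
cat >> poses.py <<'E'
P["stain"]=(P["stain"][0]+[0,.003],0); P["packet"]=(P["packet"][0]+[-.001,.003],P["packet"][1])
def at(k,x,y): c,a=P[k]; return c+R2(a)@[x,y]
def rot(phi):  # closing direction at world angle phi, tool down
    y=np.array([np.cos(phi),np.sin(phi),0]); z=np.array([0,0,-1.]); return np.column_stack([np.cross(y,z),y,z])
E
python3 - <<'E'
from poses import *
s=sense(); print(s["tcp_rot"].round(2) if hasattr(s["tcp_rot"],"round") else s["tcp_rot"])
d=np.load("pics/top0.npz")["d"]
v,u=np.mgrid[0:400:3,0:150:3]; v=v.ravel();u=u.ravel()
W=np.array([ray("top",a,b,d=d[b,a]) for a,b in zip(u,v) if d[b,a]>0]); W=W[(W[:,2]>.06)&(W[:,0]<.62)]
for x in np.arange(.1,.65,.08):
    w=W[(W[:,0]>=x)&(W[:,0]<x+.08)]
    if len(w): print(x.round(2),"ymin",w[:,1].min().round(3),"zmax",w[:,2].max().round(3),"ymax",w[:,1].max().round(3))
pi=np.pi
for n,p,ph in [("stain",[*P["stain"][0],.073],pi/2),("wide",[*at("stand",0,-.034),.2],pi/2),("oil",[*P["oil"][0],.05],pi/2),("narrow",[*at("stand",0,.045),.2],pi/2),
  ("packet",[*P["packet"][0],.034],P["packet"][1]),("long",[*at("tray",0,-.024),.1],P["tray"][1]),("cover",[*P["cover"][0],.034],P["cover"][1]),("short",[*at("tray",0,.049),.1],P["tray"][1]),
  ("forc",[*P["forceps"][0],.028],P["forceps"][1]),("rest",[*P["rest"][0],.1],P["rest"][1])]:
    for k in (0,pi):
        q=inverse_kinematics(np.array(p),rot(ph+k)); print(n,np.round(p,3),round(k),"camdir",rot(ph+k)[:2,0].round(1),None if q is None else np.round(q,2))
E
```

```text
[[-0.95  0.31 -0.  ]
 [ 0.31  0.95 -0.  ]
 [-0.   -0.   -1.  ]]Traceback (most recent call last):
  File "<stdin>", line 5, in <module>
  File "h.py", line 4, in ray
    c=camera_params(n); K=c["K"]; r=np.array([(u-K[0,2])/K[0,0],(v-K[1,2])/K[1,1],1.])
ValueError: time passes only in moves, steps and waits
```

Run:
```python
from poses import *
d=np.load("pics/top0.npz")["d"]
v,u=np.mgrid[0:400:3,0:150:3]; v=v.ravel();u=u.ravel(); c=camera_params("top");K=c["K"]
W=(np.array(c["rotation"])@(np.stack([(u-K[0,2])/K[0,0],(v-K[1,2])/K[1,1],0*u+1.])*d[v,u])).T+c["position"]
W=W[(W[:,2]>.06)&(W[:,0]<.62)&(d[v,u]>0)]
for x in np.arange(.1,.65,.08):
    w=W[(W[:,0]>=x)&(W[:,0]<x+.08)]
    if len(w): print(x.round(2),"ymin",w[:,1].min().round(3),"zmax",w[:,2].max().round(3),"ymax",w[:,1].max().round(3))
pi=np.pi
for n,p,ph in [("stain",[*P["stain"][0],.073],pi/2),("wide",[*at("stand",0,-.034),.2],pi/2),("oil",[*P["oil"][0],.05],pi/2),("narrow",[*at("stand",0,.045),.2],pi/2),
  ("packet",[*P["packet"][0],.034],P["packet"][1]),("long",[*at("tray",0,-.024),.1],P["tray"][1]),("cover",[*P["cover"][0],.034],P["cover"][1]),("short",[*at("tray",0,.049),.1],P["tray"][1]),
  ("forc",[*P["forceps"][0],.028],P["forceps"][1]),("rest",[*P["rest"][0],.1],P["rest"][1])]:
    for k in (0,pi):
        q=inverse_kinematics(np.array(p),rot(ph+k)); print(n,np.round(p,3),round(k),"camdir",rot(ph+k)[:2,0].round(1),None if q is None else np.round(q,2))
```

```text
0.18 ymin 0.421 zmax 0.422 ymax 0.59
0.26 ymin 0.425 zmax 0.417 ymax 0.542
0.34 ymin 0.473 zmax 0.366 ymax 0.592
0.42 ymin 0.5 zmax 0.32 ymax 0.609
0.5 ymin 0.54 zmax 0.274 ymax 0.68
0.58 ymin 0.228 zmax 0.638 ymax 0.618
stain [0.371 0.262 0.073] 0 camdir [-1.  0.] [-0.7   0.38 -0.    2.21  0.    0.55  0.86]
stain [0.371 0.262 0.073] 3 camdir [ 1. -0.] [-1.14  0.43  0.53  2.23 -0.4   0.58 -1.88]
wide [0.514 0.285 0.2  ] 0 camdir [-1.  0.] [-0.61  0.38  0.04  1.81 -0.02  0.95  1.01]
wide [0.514 0.285 0.2  ] 3 camdir [ 1. -0.] [-1.05  0.43  0.63  1.84 -0.3   0.97 -1.86]
oil [ 0.512 -0.403  0.05 ] 0 camdir [-1.  0.] [ 0.23  0.72  0.55  1.78 -0.5   0.79  2.6 ]
oil [ 0.512 -0.403  0.05 ] 3 camdir [ 1. -0.] [-0.07  0.98  1.1   1.79 -1.01  1.06 -0.15]
narrow [0.52  0.364 0.2  ] 0 camdir [-1.  0.] [-0.67  0.45 -0.01  1.7   0.01  0.99  0.89]
narrow [0.52  0.364 0.2  ] 3 camdir [ 1. -0.] [-1.12  0.51  0.62  1.72 -0.34  1.02 -1.95]
packet [ 0.404 -0.36   0.034] 0 camdir [0.4 0.9] [-0.    0.76  0.91  2.06 -0.89  0.77  1.07]
packet [ 0.404 -0.36   0.034] 3 camdir [-0.4 -0.9] [-0.    0.76  0.91  2
[... 238 characters left out ...]
mdir [-0.  1.] [-0.08  0.68  0.65  1.98 -0.64  0.69  1.  ]
cover [ 0.512 -0.257  0.034] 3 camdir [ 0. -1.] [-0.24  0.79  0.91  1.99 -0.88  0.82 -1.92]
short [ 0.506 -0.042  0.1  ] 0 camdir [-0.  1.] [-0.47  0.46  0.59  2.1  -0.4   0.7   0.42]
short [ 0.506 -0.042  0.1  ] 3 camdir [ 0. -1.] [-0.8   0.67  1.11  2.11 -0.81  0.88 -2.3 ]
forc [ 0.393 -0.211  0.028] 0 camdir [-0.3  1. ] [-0.02  0.52  0.52  2.27 -0.56  0.48  1.23]
forc [ 0.393 -0.211  0.028] 3 camdir [ 0.3 -1. ] [-0.29  0.66  0.91  2.28 -0.94  0.64 -1.54]
rest [0.521 0.133 0.1  ] 0 camdir [-0.2  1. ] [-0.61  0.46  0.36  2.02 -0.25  0.7   0.12]
rest [0.521 0.133 0.1  ] 3 camdir [ 0.2 -1. ] [ 0.5   0.78 -1.18  1.96  0.86  1.03  2.27]
```

Run:
```python
from poses import *
q=[*P["stain"][0]]
R=rot(np.pi/2)
for p in ([.212,.641,.54],[*q,.54],[*q,.3]):
    print(p,inverse_kinematics(np.array(p),R))
try:
    move_l(np.array([.212,.641,.54]),feed=.3); print(sense()["position"])
    move_l(np.array([*q,.54]),R,feed=.3)
    move_l(np.array([*q,.26]),R,feed=.25)
except Exception as e: print(repr(e))
s=sense(); print(s["time_s"],s["position"],s["wrist_force"],s["joint_pos"])
p,d=camera("wrist"); cv2.imwrite("pics/w1.png",p[:,:,::-1])
```

```text
[0.212, 0.641, 0.54] [-1.25286359  0.39729382 -0.10353642  1.01847594  0.04049705  1.72760849
  0.22873741]
[np.float64(0.37129283974329536), np.float64(0.2622248128335291), 0.54] [-0.81651073 -0.02937887  0.10513536  1.53697583  0.00308877  1.63383327
  0.8595705 ]
[np.float64(0.37129283974329536), np.float64(0.2622248128335291), 0.3] [-0.76643192  0.06179052  0.06178308  1.97548131 -0.00426859  1.10444208
  0.86794919]
[0.21192956 0.64076926 0.53817472]
3.975 [0.37180922 0.26286082 0.2609587 ] [-0.22187038  0.29773633  0.05401495] [-0.8598891   0.09753024  0.1640386   2.03359499 -0.01886011  1.0097783
  0.88453715]
```

View pics/w1.png

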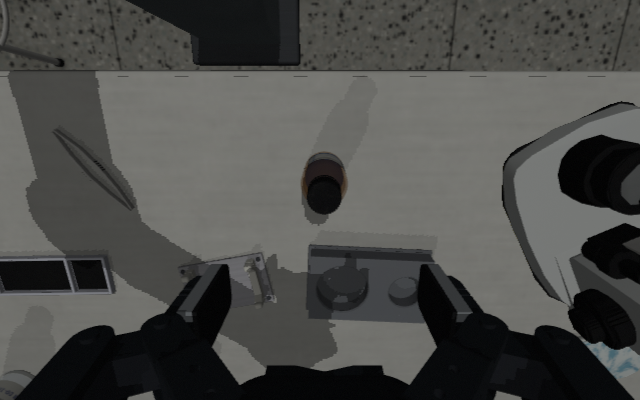

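The wrist view shows the stain bottle's cap centred at (324,194), the wide pocket at about (343,288) and the narrow one at about (403,290). I'll check these against my poses, then pick up the bottle.

```bash
cat >> poses.py <<'E'
def go(p,phi,z,feed=.3,**k): return move_l(np.array([p[0],p[1],z]),rot(phi),feed=feed,**k)
def pick(p,phi,z,N,opn,zup):
    command_gripper(opn); go(p,phi,z+.05); go(p,phi,z,.12)
    command_gripper(0.0,N); g=sense()["finger_gap"]; go(p,phi,zup,.2); s=sense()
    print("gap",round(g,4),round(s["finger_gap"],4),"F",np.round(s["gripper_force"],1),"w",np.round(s["wrist_force"],2),"t",s["time_s"])
def place(p,phi,zup,z,opn):
    go(p,phi,zup); go(p,phi,z+.012,.2); hit=go(p,phi,z-.004,.02,until_force=2.5); zz=sense()["position"][2]
    command_gripper(opn); s=sense(); print("hit",hit,"z",round(zz,4),"target",z,"gap",round(s["finger_gap"],4),"w",np.round(s["wrist_force"],1)); go(p,phi,zup,.2)
    print("t",sense()["time_s"])
E
python3 - <<'E'
from poses import *
pi=np.pi; s=sense(); tp=(np.array(s["position"]),np.array(s["tcp_rot"]))
for n,u,v,z in [("cap",324,194,.116),("wide",343,288,.028),("narrow",403,290,.028)]: print(n,ray("wrist",u,v,z,tp=tp).round(4))
c=ray("wrist",324,194,.116,tp=tp)[:2]; print(P["stain"][0],at("stand",0,-.034),at("stand",0,.045))
c=(c+P["stain"][0])/2
if np.linalg.norm(c-P["stain"][0])<.008:
    pick(c,pi/2,.073,40,.085,.15)
E
```

```text
cap [0.3682 0.2634 0.116 ]
wide [0.5145 0.2872 0.028 ]
narrow [0.5175 0.3622 0.028 ]
[0.37129284 0.26222481] [0.51410426 0.28471076] [0.51974187 0.36350935]
gap 0.0456 0.046 F 41.3 w [-0.1   0.53 -2.88] t 6.3917
```

Run:
```python
from poses import *
pi=np.pi
w=(at("stand",0,-.034)+[.5145,.2872])/2
place(w,pi/2,.16,.081,.075)
go(w,pi/2,.24)
o=P["oil"][0]; go(o-[.03,-.02],pi/2-.9,.24,.35)
s=sense(); tp=(np.array(s["position"]),np.array(s["tcp_rot"])); p,d=camera("wrist"); cv2.imwrite("pics/w2.png",p[:,:,::-1]); np.savez("pics/w2.npz",P=tp[0],R=tp[1])
print(s["time_s"],np.round(s["joint_pos"],2))
```

```text
hit True z 0.0819 target 0.081 gap 0.0749 w [-0.1 -0.6  0.1]
t 9.05
11.5333 [ 0.14  0.43  0.63  1.73 -0.29  1.07  1.54]
```

View pics/w2.png

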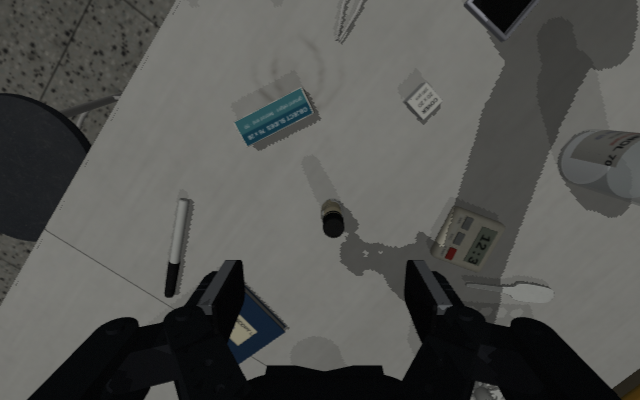

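The oil bottle's cap is at (333,228), the packet's top runs from about (240,134) to (312,98), and the coverslip lid is centred at about (424,100).

Run:
```python
from poses import *
pi=np.pi; f=np.load("pics/w2.npz"); tp=(f["P"],f["R"])
r=lambda u,v,z: ray("wrist",u,v,z,tp=tp)[:2]
o=r(333,228,.066); a=r(241,134,.022); b=r(311,98,.022); c=r(424,101,.018)
e=b-a; print("oil",o,P["oil"][0],"packet",(a+b)/2,np.arctan2(-e[0],e[1]),np.linalg.norm(e),P["packet"],"cover",c,P["cover"][0])
e=r(424,83,.018)-r(406,98,.018); print("cover edge ang",np.arctan2(e[1],e[0]))
m=(o+P["oil"][0])/2
if np.linalg.norm(o-P["oil"][0])<.01:
    pick(m,pi/2-.9,.049,25,.06,.24)
    n=(at("stand",0,.045)+[.5175,.3622])/2
    go(n,pi/2,.24,.35)
    place(n,pi/2,.14,.057,.05)
    go(n,pi/2,.24)
    print(sense()["joint_pos"])
```

```text
oil [ 0.513334   -0.40618296] [ 0.51221281 -0.40337783] packet [ 0.40388003 -0.36129542] -0.4461549730882486 0.0800880240759651 (array([ 0.40433409, -0.35998234]), np.float64(-0.402674853599327)) cover [ 0.51163759 -0.25664792] [ 0.51199075 -0.25738594]
cover edge ang 1.3724191804026562
gap 0.0236 0.024 F 24.5 w [-0.27  0.25 -0.4 ] t 14.6
hit True z 0.0577 target 0.057 gap 0.0502 w [ 0.7  1.2 -0.8]
t 19.45
[-0.82258372  0.41496137  0.19787764  1.66989284 -0.09061921  1.06716496
  0.97368956]
```

Run:
```python
from poses import *
f=np.load("pics/w2.npz"); tp=(f["P"],f["R"])
r=lambda u,v,z: ray("wrist",u,v,z,tp=tp)[:2]
C=[r(*x,.018) for x in [(406,98),(424,83),(441,103),(423,121)]]
for i in range(4):
    e=C[(i+1)%4]-C[i]; print("edge",np.linalg.norm(e).round(4),(np.arctan2(e[1],e[0])%(np.pi/2)).round(3))
pk=np.array([.4040,-.3605]); ph=-.425; T=P["tray"][1]; L=at("tray",0,-.024)
go(pk,ph,.2,.35)
pick(pk,ph,.034,35,.06,.12)
go(L,T,.12); place(L,T,.10,.0375,.048)
s=sense(); tp=(np.array(s["position"]),np.array(s["tcp_rot"])); p,d=camera("wrist"); np.savez("pics/w3.npz",P=tp[0],R=tp[1])
go(L,T,.2)
s=sense(); tp=(np.array(s["position"]),np.array(s["tcp_rot"])); p,d=camera("wrist"); cv2.imwrite("pics/w3.png",p[:,:,::-1]); print(s["time_s"],s["joint_pos"])
```

```text
edge 0.0219 1.372
edge 0.0267 1.459
edge 0.0241 1.489
edge 0.0294 1.38
gap 0.0271 0.027 F 34.5 w [-0.25  0.56 -1.2 ] t 24.5167
hit True z 0.038 target 0.0375 gap 0.0481 w [-0.2  0.1 -0.6]
t 27.6
28.1333 [-0.43136971  0.33042391  0.71209223  1.98974378 -0.27095177  0.9162343
  0.45586275]
```

View pics/w3.png

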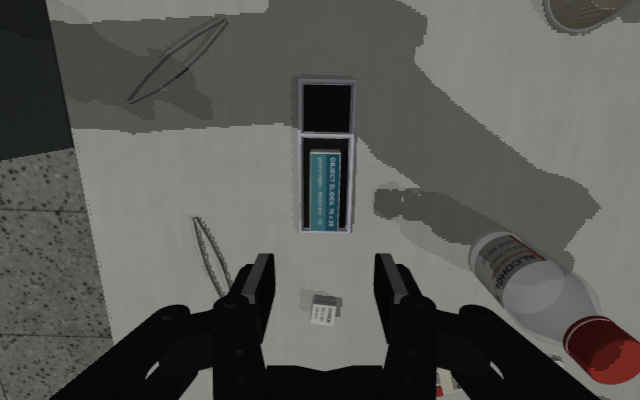

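The packet lies flat in the long bay, at about (325,190). The coverslip box at (322,312) is next.

Run:
```python
from poses import *
T=P["tray"][1]; S=at("tray",0,.049); c=P["cover"][0]
pick(c,-.14,.034,20,.055,.12)
go(S,T,.12,.25); place(S,T,.10,.0375,.044)
fc,fa=P["forceps"]; b=fc
go(fc-np.array([0,.06]),fa,.2,.3)
s=sense(); tp=(np.array(s["position"]),np.array(s["tcp_rot"])); p,d=camera("wrist"); cv2.imwrite("pics/w4.png",p[:,:,::-1]); np.savez("pics/w4.npz",P=tp[0],R=tp[1]); print(s["time_s"])
```

```text
gap 0.0252 0.025 F 19.8 w [ 0.26 -0.17 -1.  ] t 30.7
hit True z 0.0377 target 0.0375 gap 0.0439 w [ 0. -0.  0.]
t 33.7333
34.8
```

View pics/w4.png

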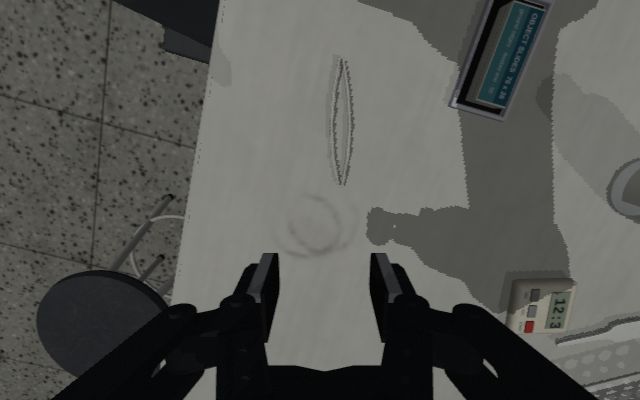

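The forceps run from (342,58) to (343,186), with the middle at about (342,122).

Run:
```python
from poses import *
f=np.load("pics/w4.npz"); tp=(f["P"],f["R"])
a=ray("wrist",343,186,.004,tp=tp)[:2]; b=ray("wrist",342,58,.004,tp=tp)[:2]; e=b-a
m=(a+b)/2; an=np.arctan2(-e[0],e[1]); print(m,an,np.linalg.norm(e),P["forceps"])
if np.linalg.norm(m-P["forceps"][0])<.012:
    command_gripper(.05); go(m,an,.08); hit=go(m,an,.0275,.06,until_force=4); print(hit,sense()["position"])
    command_gripper(0.,20); g=sense(); print(g["finger_gap"],g["position"],g["wrist_force"])
    go(m,an,.14,.2); g=sense(); print(g["finger_gap"],g["gripper_force"],g["wrist_force"])
    r,ra=P["rest"]; go(r,ra,.14,.3)
    s=sense(); tp=(np.array(s["position"]),np.array(s["tcp_rot"])); p,d=camera("wrist"); cv2.imwrite("pics/w5.png",p[:,:,::-1]); np.savez("pics/w5.npz",P=tp[0],R=tp[1]); print(s["time_s"])
```

```text
[ 0.39365669 -0.20997618] 0.30188075114785046 0.11758139257798217 (array([ 0.39301332, -0.21138998]), np.float64(0.27543855664800837))
False [ 0.39382239 -0.21014369  0.02766313]
0.01853409388558399 [ 0.39387305 -0.21002867  0.02785492] [-0.25072138  0.33559007  3.7234833 ]
0.01845817545899509 20.232726789956814 [ 0.70451452  0.02240994 -1.2792729 ]
39.1583
```

View pics/w5.png

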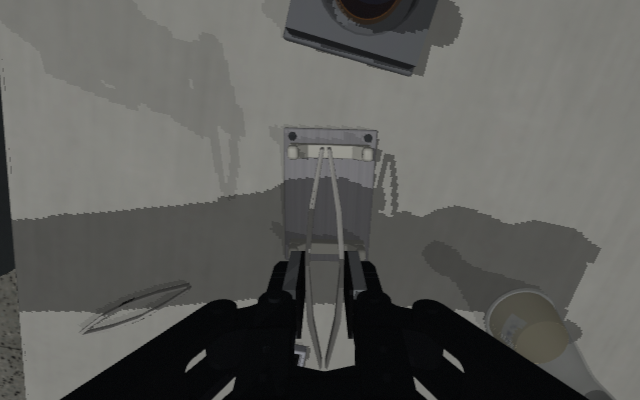

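The forceps are held with one end at (326,148). The rest's far horns are at (293,153) and (368,154), and the plate's back corners are at (285,129) and (378,131). I'll use these to refine the rest pose.

Run:
```python
from poses import *
f=np.load("pics/w5.npz"); tp=(f["P"],f["R"]); r=lambda u,v,z: ray("wrist",u,v,z,tp=tp)[:2]
c,a=P["rest"]; loc=lambda w:R2(a).T@(w-c)
for n,w in [("hornL",r(293,150,.026)),("hornR",r(368,150,.026)),("c1",r(285,128,.005)),("c2",r(378,130,.005)),("tip",r(326,148,.116))]: print(n,loc(w).round(4))
```

```text
hornL [-0.0237  0.0436]
hornR [0.0302 0.0435]
c1 [-0.0313  0.0575]
c2 [0.0401 0.0558]
tip [-0.0004  0.0569]
```

Run:
```python
from poses import *
c=at("rest",.0035,.0005); a=P["rest"][1]-.01
place(c,a,.10,.0425,.045)
go(c,a,.22)
p,d=camera("wrist"); q,_=camera("top")
q=cv2.resize(np.clip(q*1.6,0,255).astype(np.uint8)[140:280,140:490],None,fx=2.28,fy=2.28,interpolation=cv2.INTER_CUBIC)[:,:798]
p=p[20:300,:]; q=cv2.resize(q,(640,256)); cv2.imwrite("pics/w6.png",np.vstack([p,q])[:,:,::-1]); s=sense(); print(s["time_s"],s["wrist_force"])
```

```text
hit True z 0.0418 target 0.0425 gap 0.0453 w [-0.2 -1.  -0.3]
t 41.3167
41.9667 [-0.48509809  0.18310716 -0.02276352]
```

View pics/w6.png

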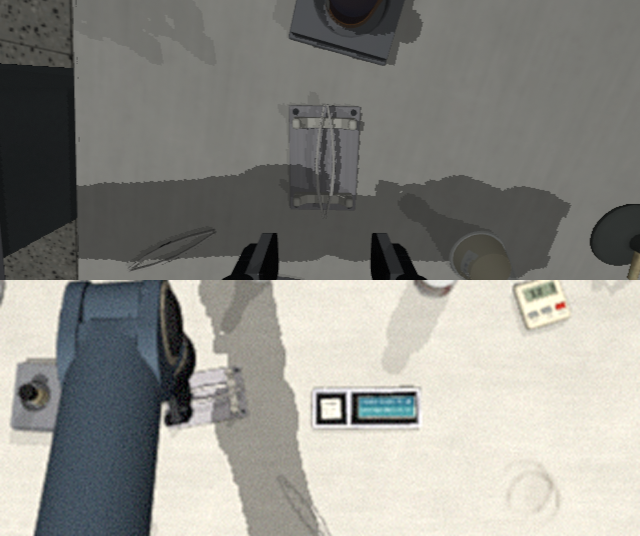

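The forceps lie across both saddles at (326,160), the coverslip box and packet are in their bays, and both bottles stand in their pockets. The timer hasn't moved and the robot is clear, so I'm handing in.

```bash
python3 -c "
from rig import *
print(finish_job())"
```

```text
the job is handed in; nothing more can be done
None
```

I put all five items in their places, left the timer and the red-capped bottle alone, and handed the job in at about 42 s; no verdict was returned.

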